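# Stand the leaning cleaner bottle on the adjustable stand

### The arm

A 6-joint arm with a two-finger parallel gripper is mounted at the origin on the work surface. World frame = base frame: x ahead of the robot, y to its left, z up, the work surface at z = 0. Lengths are in mm, angles in rad, forces in N, time in s.
With the tool pointing down it reaches from about 300 to 875 mm from the base axis. Payload 6.4 kg.
Tool frame: the origin (TCP) lies between the finger pads; the fingertips stand robot.nose_length ahead of it and the grasp point (between the pads) lies 6 mm ahead of it (robot.nose_length is the distance from the TCP to the fingertips, in mm); z points along the fingers, y is the line along which they close (so a half turn about z gives the same grasp; the last joint's range is limited). The gripper opens to 85 mm and grips with 20 to 120 N. Pads are 22 mm wide; open, the fingers measure 114 mm over their backs; the gripper's body (76 mm by 85 mm) begins 54 mm behind the grasp point. The pads swing forward as they close: fully open they stand 13 mm farther back than shut.
Start: joints at [-1.409, 0.181, 1.607, -0, 1.354, -0.206], TCP at [206.766, -536.553, 256.288] pointing down, gripper open.
Joint ranges: [-2.99, 2.99], [-0.89, 2.07], [0.3, 2.58], [-1.14, 4.28], [0, 2.63], [-3.12, 3.12]. Speed limits (rad/s): [2.57, 2.57, 3.01, 3.14, 3.14, 3.14].

### API

Orientations are given as a rotation vector (axis times angle).
In Python, from bench import robot, viewer gives the robot as it stands.
- The arm moves only by the shell command python3 -m creep 'ROWS' [FORCE]. ROWS is JSON, a list of rows, each a list of 7 numbers: the turn, a rotation vector about the tool's x, y, z in rad, then the shift along the tool's x, y, z in m, then the gripper's target within -1 to 1 (shut at 1, half-way at 0, fully open at -1). In form: [[wx, wy, wz, dx, dy, dz, fingers], ...]. A call has 1 to 10 rows; each row is the pose to reach, as a shift and turn from the pose commanded when the call began, along the tool's axes at that moment; what a row does not reach only later rows make up. A row lasts 1/8 s, in which the tool goes at most 62.5 mm and 10.7 degrees, less where a joint would pass 70% of its speed; a pose out of reach is approached as far as the arm can. A call with a gripper value outside its range is refused whole. The fingers move at their own pace and stop on an object; FORCE is the grip in N (left out, the last holds). Time passes only in rows, so rows that repeat a pose let the fingers close. It gives the time, the measured TCP pose, the force, the opening and the grip force at its end, in the units of the state.
- robot.observe(): the state, without advancing time (a new reading comes with each control period).
- viewer.camera(name): name is "side" or "top"; returns the picture (420x560x3 uint8, blue, green, red); there is no depth.
- viewer.camera_info(name): a dict with "fx", "fy", "cx", "cy" (pixels), "distortion" ([k1, k2, p1, p2, k3] as OpenCV has them; the pictures are not rectified), "xyz" and "orientation" of the camera in the world. Camera axes: x right, y down, z forward; pixel columns grow to the right and rows downward; lengths in mm; the calibration is good to about 2 mm. A picture is of the moment at which its call begins. camera_info takes no time and is no camera call.
- robot.finish_job(): hands the job in; it is judged then, once.
The state is a dict: "time_s": time; "joint_pos": joint angles; "qd": joint speeds; "effort": joint torques, N m; "ee_pos": TCP position; "ee_rot": TCP orientation; "force": force on the tool from outside, world axes, zero at the start; "wrist_torque": the same for the moment, N m; "opening": finger opening in mm; "grasp_force": force on a finger pad.
Only numpy, scipy, OpenCV 4.12 (cv2) and the standard library are available. Lean on these libraries where they do the work, as an engineer would, in place of code of your own. Each camera call takes 0.05 s, during which the arm holds its last target. There are 200 camera calls.

### The job

Take the wide-mouthed bottle (broad cap, no slim neck) out of the slanting wire rack and stand it upright in the middle of the round plate of the adjustable stand. The plate may be set at any height: lower the bottle gently until you feel it touch down, only then let go, never drop it or press it hard. Leave the slim-necked bottle in its slot and everything else where it is.

Things in the scene. Friction and masses are not known exactly. Their poses are not given: they have to be found in the camera images.
- wide_bottle: Round amber bottle to move, 0.25 to 0.5 kg. Origin: centre of its underside; z along its axis to the cap. Body 56 mm in diameter from 0 to 97 mm (paper band 22 to 56 mm), black cap 46 mm in diameter from 112 to 132 mm (top). Starts in either slot of the rack, leaning 50 degrees from vertical, cap away from the robot. From 65 to 97 mm its body is free of the rack all round.
- slim_bottle: The other amber bottle, to be left in its slot: same 56 mm body (0 to 85 mm), then a long shoulder to a slim neck 24 mm in diameter and a 28 mm black cap, 152 mm in all. Origin and axes as for the wide bottle.
- rack: Fixed grey and steel wire rack, base 150 x 250 x 6 mm, left or right of the middle (stand on the other side). Origin: centre of its underside; x points the way the caps lean. In its frame the bottles' underside centres lie at (-40, +-65, 45) mm, axes along (0.766, 0, 0.643). A bottle rests on two thin rods below it, up to 64 mm from its foot, and on a foot plate.
- stand: Fixed pedestal, origin at the centre of its underside, z up: round base 110 mm in diameter, column with a brass thumb-screw, on top a level round aluminium plate 110 mm in diameter centred above the origin. The plate's upper face is anywhere from 70 to 120 mm above the table; this is not reported: feel or see it. It rides on a soft rubber washer (sinks 1 mm per 4 N, 6 mm at most).
- slide_tray: Bystander: cream plastic slide tray, 60 x 200 x 45 mm (x, y, z), origin at the centre of its underside, loose.
- film_clamp: Bystander: steel spring clamp with a black film strip holder standing in it, 70 x 165 x 66 mm (x, y, z) over all, origin at the centre of its underside, loose.
- slide_frame: Bystander: amber acrylic slide frame blank lying flat, 70 x 70 x 6 mm, origin at the centre of its underside, loose.
Things that resemble listed ones, but are neither listed nor needed, are in the scene too. Of the things that look like the stand, the larger one is meant.

How it is judged:
By the outcome, as a careful person would: the job done as asked, in the order asked, and still so for the second after the job is handed in, with the robot touching nothing.
It also fails if it takes over 42 s, if anything falls off the work surface, if the arm or the gripper's body presses on something with over 40 N, if the wrist force passes 120 N, or if a joint passes its speed limit or range.

## Working session

There is one attempt and no reset: what is moved stays moved. The work goes in short steps, Python scripts to look and compute and a shell command to move; the robot and the scene stay as the last step left them, time stands still between calls to the robot, and variables do not carry over. Pictures are saved under pics/ and viewed, at most 10 in all, crops included, and the job is handed in when it is done.

```bash
mkdir -p pics; ls; python3 - <<'E'
from bench import robot, viewer
import cv2
for n in("top","side"):
    cv2.imwrite(f"pics/{n}0.png",viewer.camera(n)); print(n,viewer.camera_info(n))
print(robot.observe(), robot.nose_length)
E
```

```text
pics
top {'fx': 456.88946822543, 'fy': 456.88946822543, 'cx': 284.7115757408901, 'cy': 201.0640947984176, 'distortion': array([0.02805258, 0.        , 0.        , 0.        , 0.        ]), 'xyz': array([ 510.62475081,  -40.78932266, 1019.22626402]), 'orientation': array([-2.15361994,  2.20534186, -0.05415815])}
side {'fx': 414.3991053698701, 'fy': 414.3991053698701, 'cx': 271.6212084312551, 'cy': 207.00001663421452, 'distortion': array([-0.1284854,  0.       ,  0.       ,  0.       ,  0.       ]), 'xyz': array([ 433.94264106, -541.66774525,  714.58062078]), 'orientation': array([-2.44505089,  0.27469234, -0.10851099])}
{'time_s': 0.1, 'joint_pos': array([-1.40930750e+00,  1.81471941e-01,  1.60791440e+00,  5.18374536e-05,
        1.35383346e+00, -2.06306024e-01]), 'qd': array([-6.37979256e-04, -2.30306618e-03, -4.24339503e-05, -6.21567241e-04,
       -7.35900220e-04,  8.29608505e-04]), 'effort': array([ 7.54845605e-04, -4.45876229e+01, -3.52237666e+01, -3.69219861e-04,
        4.21605320e-03, -1.73109964e-06]), 'ee_pos': array([ 206.69670764, -536.06353587,  255.46822115]), 'ee_rot': array([-3.08702561e+00, -5.74165443e-01, -1.36681683e-04]), 'force': array([-0.8978652 ,  0.46207096,  0.4568384 ]), 'wrist_torque': array([ 0.00464633,  0.01141256, -0.02174934]), 'grasp_force': 0.0, 'opening': 85.41974446636011} 25.0
```

View pics/top0.png

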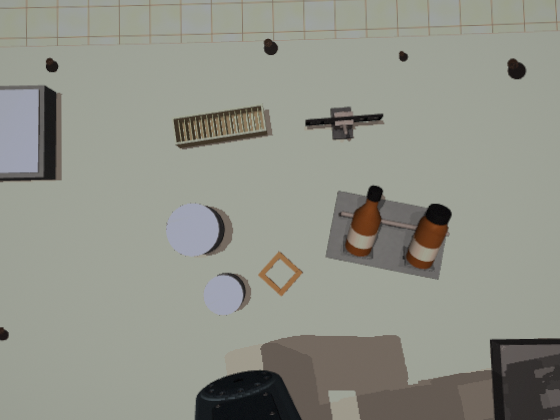

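View pics/side0.png

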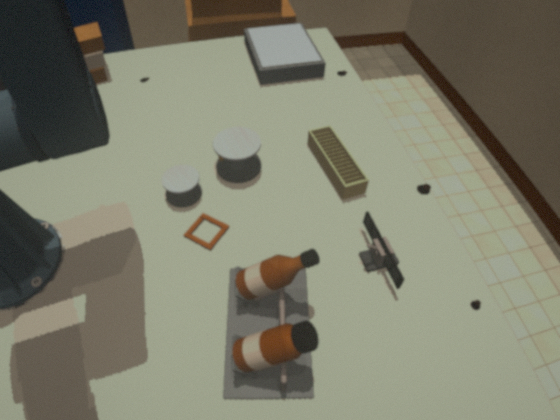

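The top view shows two bottles in the rack. The one at px (428,240) has a broad cap (438,214), and the one at (363,228) has a slim neck and a small cap (374,193). The first fits the description of the wide bottle. There are two discs: (195,230), larger, and (225,294), smaller, so the larger is the stand. I'll confirm both in an enlarged crop.

```bash
python3 - <<'E'
import cv2,numpy as np
t=cv2.imread("pics/top0.png");s=cv2.imread("pics/side0.png")
def c(im,x,y,w,h,W,H):return cv2.resize(im[y:y+h,x:x+w],(W,H),interpolation=cv2.INTER_CUBIC)
# rack top crop x320..460,y180..280 ; side x215..335,y240..400 ; discs top x155..255,y195..325; side x150..270,y120..210
a=np.hstack([c(t,320,180,133,100,400,300),c(s,220,240,133,100,400,300)])
b=np.hstack([c(t,150,195,133,100,400,300),c(s,150,120,133,100,400,300)])
cv2.imwrite("pics/crop.png",np.vstack([a,b]))
E
```

```text
(no output)
```

View pics/crop.png

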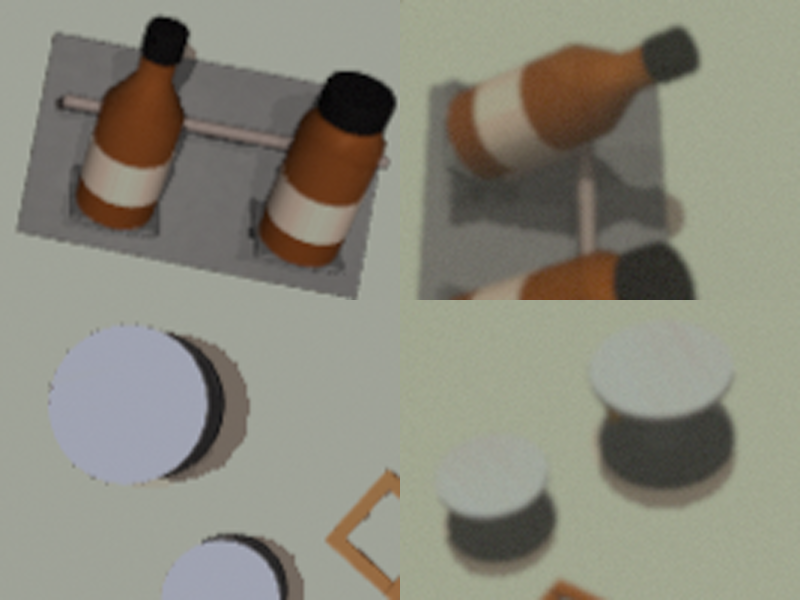

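The crop confirms it: the bottle on the right in the top view is wide-mouthed, and the larger disc is the stand. Next I compute positions.

```bash
cat > h.py <<'E'
import numpy as np,cv2
from bench import robot,viewer
from scipy.spatial.transform import Rotation as R
from scipy.optimize import least_squares
def cam(n):
    i=viewer.camera_info(n);K=np.array([[i['fx'],0,i['cx']],[0,i['fy'],i['cy']],[0,0,1]])
    return K,np.array(i['distortion']),np.array(i['xyz']),R.from_rotvec(i['orientation']).as_matrix()
def proj(n,P):
    K,d,c,M=cam(n);r=cv2.Rodrigues(M.T)[0]
    return cv2.projectPoints(np.array(P,float).reshape(-1,3),r,-M.T@c,K,d)[0][:,0]
def tri(px):
    return least_squares(lambda p:np.concatenate([proj(n,p)[0]-q for n,q in px.items()]),[450,0,80])
def rackT(p): return R.from_euler('z',p[2]).as_matrix(),np.array([p[0],p[1],0])
def rel(P,Rm):
    s=robot.observe();M=R.from_rotvec(s['ee_rot'])
    return (M.inv()*R.from_matrix(Rm)).as_rotvec().round(3),(M.inv().apply(np.array(P)-s['ee_pos'])/1000).round(3)
E
python3 - <<'E'
from h import *
pl=tri({'top':(193,229.7),'side':(237,143)});print('plate',pl.x,pl.fun)
cap=tri({'top':(439,214.3),'side':(304,338)});print('cap',cap.x,cap.fun)
c=np.array([[75,125,6],[-75,125,6],[-75,-125,6]]);q=np.array([[338.3,191.3],[326,257.3],[439,279.3]])
f=least_squares(lambda p:(proj('top',c@rackT(p)[0].T+rackT(p)[1])-q).ravel(),[450,-200,-.1]);print('rack',f.x,f.fun)
M,t=rackT(f.x)
foot=M@[-40,-65,45]+t;u=M@[.766,0,.643];print('foot',foot,'u',u,'cap122',foot+122*u,proj('side',foot+122*u),proj('top',foot+122*u))
G=foot+90*u; z=-u; y=M@[0,1,0]
print('grasp',G)
for s in(1,-1):
    T=np.c_[np.cross(s*y,z),s*y,z]; print(s,rel(G-6*z-120*z,T),R.from_matrix(T).as_rotvec())
o=robot.observe();print(R.from_rotvec(o['ee_rot']).as_matrix().round(2))
# small disc
sd=tri({'top':(224.5,295),'side':(181,180)});print('small',sd.x,sd.fun)
print('clamp',tri({'top':(343,122),'side':(382,258)}).x)
E
```

```text
plate [519.68231034 164.54792553  77.31011025] [ 0.050961   -0.43695348 -0.48671155  0.02257634]
cap [ 537.4973852  -326.52435415  121.43840763] [ 0.02054838 -0.11098468 -0.08590671  0.00547346]
rack [ 4.98479607e+02 -2.50431718e+02 -2.10997314e-01] [-0.14033049 -0.46880093 -0.06562495  0.28742922  0.19848068  0.16606691]
foot [ 445.75341752 -305.61277418   45.        ] u [ 0.74901206 -0.16042736  0.643     ] cap122 [ 537.13288844 -325.18491249  123.446     ] [[303.53367362 336.71689047]] [[438.66338039 214.3539187 ]]
grasp [ 513.16450262 -320.05123687  102.87      ]
1 (array([ 1.097,  0.325, -2.354]), array([ 0.444, -0.038,  0.072])) [-0.23920271 -2.25893499 -0.11151421]
-1 (array([ 0.251, -0.847,  0.542]), array([ 0.444, -0.038,  0.072])) [-2.75404142  0.29163042  1.28391   ]
[[ 0.93  0.36 -0.  ]
 [ 0.36 -0.93  0.  ]
 [ 0.   -0.   -1.  ]]
small [381.87620938 105.76567096  47.94287828] [ 0.03139416 -0.70190878 -0.74520418  0.01876531]
clamp [ 754.45916354 -159.94030192    8.44782252]
```

```bash
python3 -m creep '[[0.025,-0.085,0.054,0.05,0,-0.02,-1],[0.05,-0.17,0.108,0.1,0,-0.03,-1],[0.075,-0.254,0.163,0.15,0,-0.03,-1],[0.1,-0.339,0.217,0.2,0,-0.03,-1],[0.125,-0.424,0.271,0.25,0,-0.03,-1],[0.151,-0.508,0.325,0.3,0,-0.02,-1],[0.176,-0.593,0.379,0.35,0,-0.01,-1],[0.201,-0.678,0.434,0.4,0,0,-1],[0.226,-0.762,0.488,0.45,0,0.01,-1],[0.251,-0.847,0.542,0.495,-0.004,0.02,-1]]' 50; cat > g.py <<'E'
from h import *
M,t=rackT([498.5,-250.4,-.211]);foot=M@[-40,-65,45]+t;u=M@[.766,0,.643];y=-(M@[0,1,0]);z=-u
T=np.c_[np.cross(y,z),y,z]
import sys
print(rel(foot+(float(sys.argv[1])+6)*u,T))
o=robot.observe();print(o['time_s'],o['joint_pos'].round(2),o['force'].round(1),o['ee_pos'].round(1))
E
python3 g.py 220; python3 g.py 92
```

```text
time_s: 1.35
ee_pos: [634.4, -339.3, 228.7]
ee_rot: [-2.765, 0.293, 1.275]
force: [-5.8, 5.6, 19.8]
opening: 85.5
grasp_force: 0.0
(array([ 0.005, -0.009, -0.002]), array([0.017, 0.006, 0.039]))
1.35 [-0.55  1.21  0.3  -0.41  2.43  1.03] [-5.8  5.6 19.8] [ 634.4 -339.3  228.7]
(array([ 0.005, -0.009, -0.002]), array([0.016, 0.006, 0.167]))
1.35 [-0.55  1.21  0.3  -0.41  2.43  1.03] [-5.8  5.6 19.8] [ 634.4 -339.3  228.7]
```

```bash
python3 -m creep '[[0,0,0,0.004,0.002,0.02,-1],[0.005,-0.009,-0.002,0.01,0.004,0.04,-1],[0.005,-0.009,-0.002,0.016,0.006,0.06,-1],[0.005,-0.009,-0.002,0.016,0.006,0.06,-1],[0.005,-0.009,-0.002,0.016,0.006,0.06,-1]]'; python3 g.py 92;python3 -c "
from h import *
cv2.imwrite('pics/t1.png',cv2.resize(viewer.camera('top')[100:300,300:540],(720,600)))"
```

```text
time_s: 1.98
ee_pos: [599.9, -339.3, 181.3]
ee_rot: [-2.762, 0.29, 1.273]
force: [0.6, -0.4, 0.4]
opening: 85.4
grasp_force: 0.0
(array([ 0.002, -0.008,  0.001]), array([ 0.002, -0.001,  0.111]))
1.975 [-0.57  1.11  0.55 -0.36  2.27  1.09] [ 0.6 -0.4  0.4] [ 599.9 -339.3  181.3]
```

View pics/t1.png

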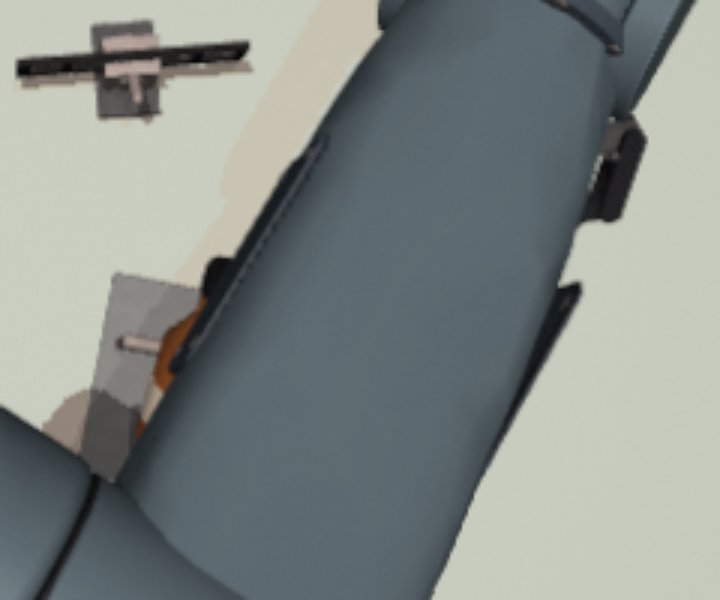

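The arm hides the bottle from the top camera; only the slim bottle's edge shows, at crop px (190,340). I'll advance partway and check the clearance from the side.

```bash
python3 -m creep '[[0.002,-0.008,0,0.001,-0.001,0.02,-1],[0.002,-0.008,0,0.002,-0.001,0.04,-1],[0.002,-0.008,0,0.002,-0.001,0.06,-1],[0.002,-0.008,0,0.002,-0.001,0.06,-1]]'; python3 g.py 92;python3 -c "
from h import *
cv2.imwrite('pics/s1.png',viewer.camera('side'))"
```

```text
time_s: 2.52
ee_pos: [556.1, -328.9, 140.2]
ee_rot: [-2.753, 0.29, 1.285]
force: [-0.4, 0.7, -0.2]
opening: 85.4
grasp_force: 0.0
(array([-0.   ,  0.001,  0.001]), array([0.001, 0.   , 0.05 ]))
2.525 [-0.59  1.03  0.78 -0.34  2.13  1.13] [-0.4  0.7 -0.2] [ 556.1 -328.9  140.2]
```

View pics/s1.png

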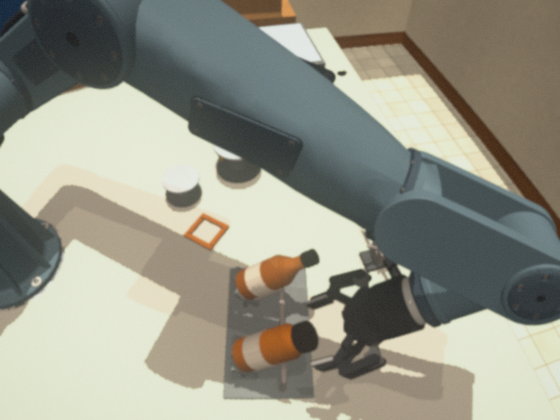

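```bash
python3 -m creep '[[0,0,0,0.001,0,0.02,-1],[0,0,0,0.001,0,0.04,-1],[0,0,0,0.001,0,0.05,-1],[0,0,0,0.001,0,0.055,-1],[0,0,0,0.001,0,0.055,-1],[0,0,0,0.001,0,0.055,-0.5]]'; python3 g.py 87;python3 -c "
from h import *
cv2.imwrite('pics/s2.png',cv2.resize(viewer.camera('side')[240:400,200:420],(792,576)))"
```

```text
time_s: 3.32
ee_pos: [516.5, -320.7, 104.8]
ee_rot: [-2.755, 0.291, 1.282]
force: [0.6, 0.4, 0.5]
opening: 69.8
grasp_force: 0.0
(array([ 0.001, -0.001,  0.001]), array([-0.001,  0.   ,  0.001]))
3.325 [-0.61  0.98  0.95 -0.33  2.02  1.16] [0.6 0.4 0.5] [ 516.5 -320.7  104.8]
```

View pics/s2.png

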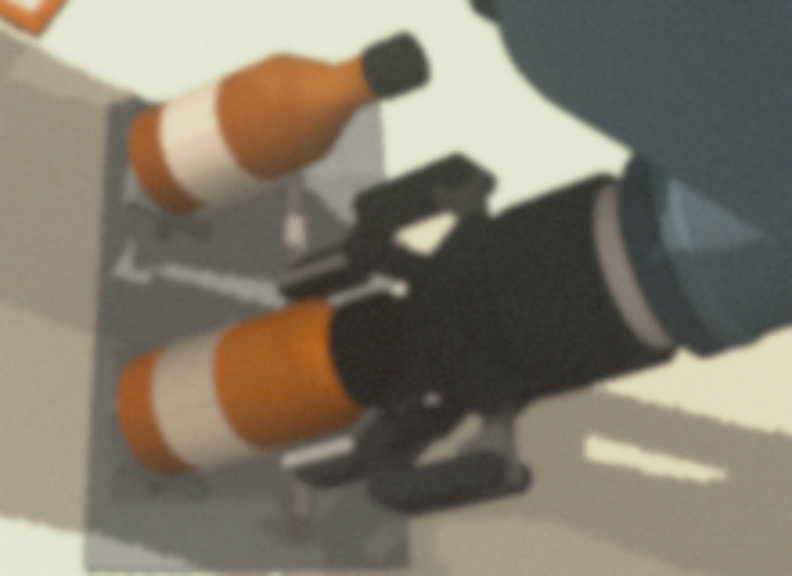

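The fingertips straddle the body above the paper band, at crop px (285,285) and (285,465), and the cap is clear of the palm. I close now.

```bash
python3 -m creep '[[0,0,0,0,0,0,0.5],[0,0,0,0,0,0,0.5],[0,0,0,0,0,0,0.5],[0,0,0,0,0,0,0.5],[0,0,0,0,0,0,0.5]]' 60; python3 g.py 87
```

```text
time_s: 4.0
ee_pos: [516.6, -320.2, 105.0]
ee_rot: [-2.755, 0.29, 1.282]
force: [5.1, 1.9, 5.7]
opening: 54.4
grasp_force: 63.6
(array([ 0.   , -0.001,  0.001]), array([-0.001,  0.001,  0.001]))
4.0 [-0.61  0.98  0.95 -0.33  2.02  1.16] [5.1 1.9 5.7] [ 516.6 -320.2  105. ]
```

```bash
python3 -m creep '[[0,0,0,-0.008,0,-0.0065,0.5],[0,0,0,-0.023,0,-0.019,0.5],[0,0,0,-0.042,0,-0.035,0.5],[0,0,0,-0.061,0,-0.051,0.5],[0,0,0,-0.084,0,-0.071,0.5],[0,0,0,-0.107,0,-0.09,0.5],[0,0,0,-0.115,0,-0.097,0.5],[0,0,0,-0.115,0,-0.097,0.5]]'; python3 - <<'E'
from h import *
o=robot.observe();print(o['joint_pos'].round(2))
M=R.from_rotvec(o['ee_rot']).as_matrix();print(M.round(3))
# tool down, keep horizontal y heading
for yaw in np.radians([-12,0,15,30]):
    y=-np.array([-np.sin(yaw),np.cos(yaw),0]);z=np.array([0,0,-1.]);T=np.c_[np.cross(y,z),y,z]
    for P in ([500,-320,300],[520,164.5,260]): print(yaw,P,rel(P,T))
E
```

```text
time_s: 5.0
ee_pos: [516.4, -320.8, 255.8]
ee_rot: [-2.756, 0.291, 1.281]
force: [0.1, -0.0, -3.8]
opening: 54.8
grasp_force: 62.9
[-0.61  0.82  0.91 -0.38  2.2   1.08]
[[ 0.63  -0.209 -0.748]
 [-0.135 -0.978  0.159]
 [-0.764  0.    -0.645]]
-0.20943951023931956 [500, -320, 300] (array([-0.   ,  0.87 , -0.001]), array([-0.044,  0.003, -0.016]))
-0.20943951023931956 [520, 164.5, 260] (array([-0.   ,  0.87 , -0.001]), array([-0.066, -0.475,  0.072]))
0.0 [500, -320, 300] (array([-0.091,  0.867, -0.197]), array([-0.044,  0.003, -0.016]))
0.0 [520, 164.5, 260] (array([-0.091,  0.867, -0.197]), array([-0.066, -0.475,  0.072]))
0.2617993877991494 [500, -320, 300] (array([-0.205,  0.854, -0.442]), array([-0.044,  0.003, -0.016]))
0.2617993877991494 [520, 164.5, 260] (array([-0.205,  0.854, -0.442]), array([-0.066, -0.475,  0.072]))
0.5235987755982988 [500, -320, 300] (array([-0.319,  0.83 , -0.686]), array([-0.044,  0.003, -0.016]))
0.5235987755982988 [520, 164.5, 260] (array([-0.319,  0.83 , -0.686]), array([-0.066, -0.475,  0.072]))
```

```bash
python3 -m creep '[[-0.011,0.108,-0.025,-0.006,0,-0.002,0.5],[-0.023,0.217,-0.049,-0.011,0.001,-0.004,0.5],[-0.034,0.325,-0.074,-0.017,0.001,-0.006,0.5],[-0.046,0.434,-0.098,-0.022,0.002,-0.008,0.5],[-0.057,0.542,-0.123,-0.028,0.002,-0.01,0.5],[-0.068,0.65,-0.148,-0.033,0.002,-0.012,0.5],[-0.08,0.759,-0.172,-0.039,0.003,-0.014,0.5],[-0.091,0.867,-0.197,-0.044,0.003,-0.016,0.5],[-0.091,0.867,-0.197,-0.044,0.003,-0.016,0.5]]'; cat > p.py <<'E'
from h import *
import sys
y=np.array([0,-1.,0]);z=np.array([0,0,-1.]);T=np.c_[np.cross(y,z),y,z]
print(rel([519.5,164.5,float(sys.argv[1])],T));o=robot.observe();print(o['joint_pos'].round(2),R.from_rotvec(o['ee_rot']).as_matrix()[:,2].round(4))
E
python3 p.py 260
```

```text
time_s: 6.12
ee_pos: [498.1, -319.7, 297.9]
ee_rot: [-3.139, 0.003, 0.007]
force: [-0.1, 0.5, -3.5]
opening: 54.3
grasp_force: 62.9
(array([-0.003,  0.004, -0.002]), array([ 0.021, -0.484,  0.039]))
[-0.77  0.19  1.51 -0.    1.45  0.8 ] [-0.0043  0.003  -1.    ]
```

```bash
python3 -m creep '[[-0.003,0.004,-0.002,0.001,-0.025,0,0.5],[-0.003,0.004,-0.002,0.004,-0.08,0,0.5],[-0.003,0.004,-0.002,0.007,-0.14,0,0.5],[-0.003,0.004,-0.002,0.01,-0.2,0,0.5],[-0.003,0.004,-0.002,0.013,-0.26,0,0.5],[-0.003,0.004,-0.002,0.016,-0.32,0,0.5],[-0.003,0.004,-0.002,0.018,-0.38,0.01,0.5],[-0.003,0.004,-0.002,0.02,-0.435,0.02,0.5],[-0.003,0.004,-0.002,0.021,-0.475,0.035,0.5],[-0.003,0.004,-0.002,0.021,-0.484,0.039,0.5]]';  python3 -m creep '[[0,0,0,0,0,0.005,0.5],[0,0,0,0,0,0.005,0.5],[0,0,0,0,0,0.005,0.5]]'; python3 p.py 190;python3 -c "
from h import *
a=viewer.camera('side');cv2.imwrite('pics/s3.png',cv2.resize(a[40:240,120:360],(720,600)))"
```

```text
time_s: 7.38
ee_pos: [518.8, 167.2, 257.9]
ee_rot: [3.139, 0.01, -0.006]
force: [0.3, 0.5, -4.4]
opening: 54.4
grasp_force: 63.6
time_s: 7.75
ee_pos: [521.2, 162.8, 255.7]
ee_rot: [3.14, 0.0, 0.004]
force: [-0.2, 0.2, -4.8]
opening: 54.1
grasp_force: 63.6
(array([ 0.002, -0.002,  0.   ]), array([-0.002, -0.002,  0.066]))
[ 0.09  0.12  1.68 -0.    1.34  1.66] [ 0.0025 -0.0017 -1.    ]
```

View pics/s3.png

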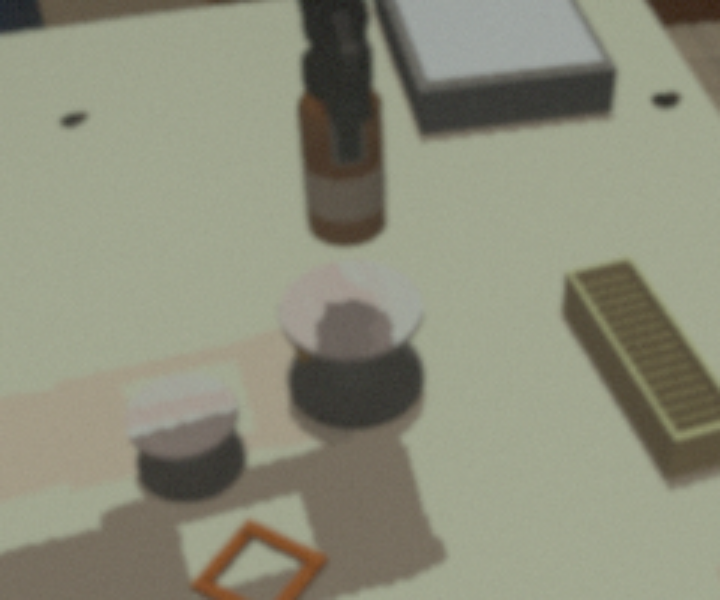

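The bottle hangs upright above the plate: its foot is at crop px (346,240), and the plate centre is at (351,310) with its shadow on it. I'll check the foot's centring and height numerically.

```bash
python3 - <<'E'
from h import *
a=np.linspace(0,2*np.pi,60)
for z in(155,160,165,170):
    p=proj('side',np.c_[521+28*np.cos(a),163+28*np.sin(a),z+0*a]);q=(p-[120,40])*3
    print(z,q.min(0),q.max(0))
for z in(73,77,81):
    p=proj('side',np.c_[519.7+55*np.cos(a),164.5+55*np.sin(a),z+0*a]);q=(p-[120,40])*3
    print('plate',z,q.min(0),q.max(0))
E
```

```text
155 [306.43149651 204.73905391] [385.017487   254.07346194]
160 [305.86999944 199.18264057] [384.78203075 248.47030849]
165 [305.30468011 193.58290617] [384.54500843 242.82060406]
170 [304.73551348 187.93944543] [384.30641049 237.12386799]
plate 73 [277.67661165 266.47373414] [422.04451898 364.02850377]
plate 77 [277.15705574 262.5630498 ] [421.9814974  360.11330365]
plate 81 [276.63469158 258.62938201] [421.91816367 356.17237758]
```

```bash
python3 -m creep '[[0,0,0,-0.001,-0.001,0.01,0.5],[0.002,-0.002,0,-0.002,-0.002,0.025,0.5],[0.002,-0.002,0,-0.002,-0.002,0.04,0.5],[0.002,-0.002,0,-0.002,-0.002,0.055,0.5],[0.002,-0.002,0,-0.002,-0.002,0.065,0.5],[0.002,-0.002,0,-0.002,-0.002,0.07,0.5],[0.002,-0.002,0,-0.002,-0.002,0.072,0.5],[0.002,-0.002,0,-0.002,-0.002,0.072,0.5],[0.002,-0.002,0,-0.002,-0.002,0.072,0.5]]'; python3 p.py 180
```

```text
time_s: 8.93
ee_pos: [519.3, 165.8, 183.9]
ee_rot: [-3.141, -0.003, -0.002]
force: [0.4, 0.6, -3.4]
opening: 54.4
grasp_force: 63.6
(array([-0.001, -0.001,  0.002]), array([0.   , 0.001, 0.004]))
[0.09 0.19 1.75 0.   1.2  1.66] [ 1.1e-03  7.0e-04 -1.0e+00]
```

```bash
for i in 1; do python3 -m creep '[[0,0,0,0,0,0.001,0.5],[0,0,0,0,0,0.002,0.5],[0,0,0,0,0,0.003,0.5],[0,0,0,0,0,0.004,0.5],[0,0,0,0,0,0.004,0.5],[0,0,0,0,0,0.004,0.5]]'; done
```

```text
time_s: 9.68
ee_pos: [519.0, 165.7, 179.3]
ee_rot: [-3.141, -0.003, -0.0]
force: [0.3, 0.3, -3.4]
opening: 54.4
grasp_force: 63.6
```

```bash
python3 -m creep '[[0,0,0,0,0,0.001,0.5],[0,0,0,0,0,0.002,0.5],[0,0,0,0,0,0.003,0.5],[0,0,0,0,0,0.004,0.5],[0,0,0,0,0,0.004,0.5],[0,0,0,0,0,0.004,0.5]]'
```

```text
time_s: 10.42
ee_pos: [519.0, 165.8, 175.3]
ee_rot: [-3.141, -0.003, -0.0]
force: [0.4, 0.1, -3.4]
opening: 54.6
grasp_force: 63.6
```

```bash
python3 -m creep '[[0,0,0,0,0,0.001,0.5],[0,0,0,0,0,0.002,0.5],[0,0,0,0,0,0.002,0.5],[0,0,0,0,0,0.002,0.5]]'
```

```text
time_s: 10.92
ee_pos: [519.0, 165.7, 173.4]
ee_rot: [-3.141, -0.003, -0.0]
force: [-0.5, 0.4, -3.7]
opening: 53.9
grasp_force: 63.7
```

```bash
python3 -m creep '[[0,0,0,0,0,0.001,0.5],[0,0,0,0,0,0.002,0.5],[0,0,0,0,0,0.002,0.5],[0,0,0,0,0,0.002,0.5]]'
```

```text
time_s: 11.42
ee_pos: [519.1, 165.8, 171.7]
ee_rot: [-3.141, -0.003, -0.001]
force: [-2.1, -0.1, 3.3]
opening: 54.4
grasp_force: 64.2
```

Touchdown felt: the contact force is about 7 N. I ease off 0.7 mm, so the plate carries about the bottle's weight, and then release.

```bash
python3 -m creep '[[0,0,0,0,0,-0.0007,0.5],[0,0,0,0,0,-0.0007,0.5],[0,0,0,0,0,-0.0007,0.5]]' && python3 -m creep '[[0,0,0,0,0,0,0],[0,0,0,0,0,0,-0.3],[0,0,0,0,0,0,-0.6],[0,0,0,0,0,0,-1],[0,0,0,0,0,0,-1],[0,0,0,0,0,0,-1]]'; python3 - <<'E'
from h import *
cv2.imwrite('pics/s4.png',cv2.resize(viewer.camera('side')[40:240,120:360],(720,600)))
E
```

```text
time_s: 11.8
ee_pos: [519.1, 165.8, 172.0]
ee_rot: [-3.141, -0.003, -0.0]
force: [-0.5, -0.8, 0.9]
opening: 54.2
grasp_force: 64.1
time_s: 12.55
ee_pos: [519.0, 165.7, 172.0]
ee_rot: [-3.141, -0.003, -0.0]
force: [0.7, -0.5, -1.0]
opening: 84.9
grasp_force: 0.0
```

View pics/s4.png

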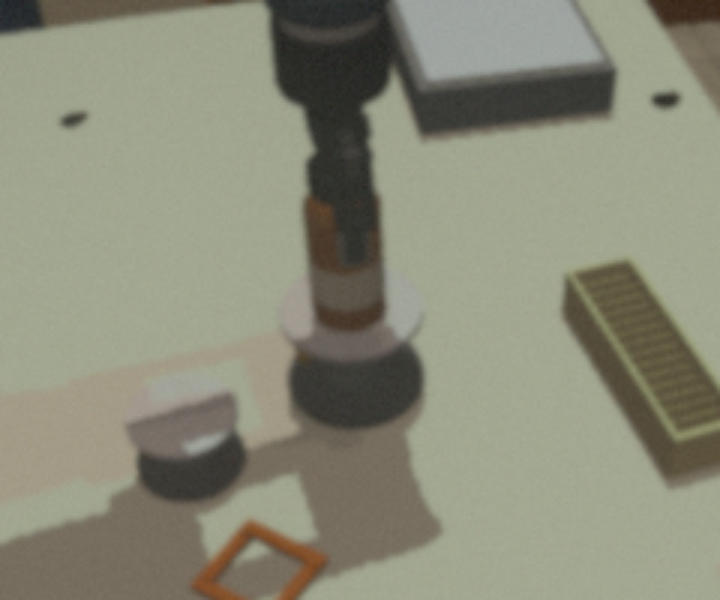

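The bottle stands upright in the middle of the plate, with its foot at crop px (347,308) and the plate centre at (351,311). I retreat straight up and take a last look.

```bash
python3 -m creep '[[0,0,0,0,0,-0.01,-1],[0,0,0,0,0,-0.03,-1],[0,0,0,0,0,-0.06,-1],[0,0,0,0,0,-0.1,-1],[0,0,0,0,0,-0.14,-1],[0,0,0,0,0,-0.17,-1],[0,0,0,0,0,-0.18,-1],[0,0,0,0,0,-0.18,-1]]'; python3 - <<'E'
from h import *
cv2.imwrite('pics/s5.png',viewer.camera('side'))
E
```

```text
time_s: 13.6
ee_pos: [519.0, 165.7, 352.2]
ee_rot: [-3.141, -0.003, -0.001]
force: [-0.8, 0.1, 0.1]
opening: 85.2
grasp_force: 0.0
```

View pics/s5.png

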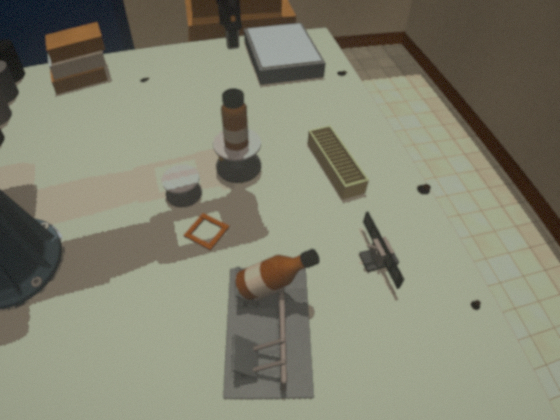

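The wide bottle stands upright and centred on the larger plate at px (235,125), the slim bottle is still in its slot at (275,277), and nothing else has moved.

```bash
python3 -c "
from bench import robot
print(robot.finish_job())"
```

```text
the job is handed in; nothing more can be done
None
```

The wide-mouthed bottle stands upright in the middle of the stand's plate, let go only after I felt it touch down, everything else looks undisturbed in the last picture, and the job was handed in at about 14 s.

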